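# Take the spare ticket rail out of its cassette

## Robot

A 7-joint arm with a two-finger parallel gripper is mounted at the origin on the work surface. World frame = base frame: x ahead of the robot, y to its left, z up, the work surface at z = 0. Lengths are in m, angles in rad, forces in N, time in s.
With the tool pointing down it reaches from about 0.425 to 0.875 m from the base axis. Payload 4.7 kg.
Tool frame: the origin (TCP) lies at the centre of the arm's flange, where the gripper is bolted on; the fingertips stand 182 mm ahead of it and the grasp point (between the pads) lies 164 mm ahead of it; z points along the fingers, y is the direction in which the jaws open and shut (so a half turn about z gives the same grasp; the last joint's range is limited). The gripper opens to 87 mm and grips with 3 to 60 N. Pads are 19 mm wide; open, the fingers measure 117 mm over their backs; the gripper's body (75 mm by 190 mm) begins 51 mm behind the grasp point.
Start: joints at [-1.191, 0.321, -0.07, 1.45, 0.023, 1.371, -0.057], TCP at [0.233, 0.607, 0.405] pointing down, gripper open.
Joint ranges: [-2.86, 2.86], [-0.3, 2.09], [-1.38, 1.24], [0.06, 2.45], [-1.56, 4.7], [0.09, 2.05], [-2.69, 2.69]. Speed limits (rad/s): [2.57, 2.57, 3.14, 3.14, 3.14, 3.14, 3.14].

## Interface

Orientations are given as a rotation vector (axis times angle).
In Python, from workcell import ctrl gives the robot as it stands. Calls block until the motion is done:
- ctrl.move_pose(position, orientation): joint-space move of the TCP to a pose.
- ctrl.servo_line(position, frame=None, feed=0.15, until_force=None): straight line of the TCP; frame=None keeps the orientation; feed is the mean speed in m/s. With until_force (N) it stops when the force on the tool has changed by that much, and returns True; else False.
- ctrl.movej(angles): joint-space move.
- ctrl.gripper_to(opening): finger opening in m; the grip force is fixed at half the most; returns when the fingers have stopped.
- ctrl.sleep(seconds).
- ctrl.inverse_kinematics(position, orientation): joint angles nearest the present ones, or None.
- ctrl.snapshot(name): name is "scene" or "top" or "wrist"; returns the picture (480x640x3 uint8, blue, green, red); there is no depth.
- ctrl.get_calibration(name): a dict with "mtx" (3x3 intrinsics, pixels), "R" (3x3) and "t" (3): a world point X has camera coordinates R X + t; the wrist camera has in their place "mount" (4x4, takes a point from camera to tool coordinates, whose origin is the TCP and whose axes are the flange's). Camera axes: x right, y down, z forward; pixel columns grow to the right and rows downward; lengths in m; the calibration is good to about 2 mm. A picture is of the moment at which its call begins: read the wrist's pose just before it. get_calibration takes no time and is no camera call.
A pose or a line that the arm cannot do raises ctrl.Unreachable and nothing moves.
- ctrl.finish_job(): hands the job in, once; it reports no verdict.
Trained networks look in the newest picture that a camera, given by its name, has taken for a name from the list of things; names that differ only in an ending like _2 or _b are one class to them, and where a whole thing is asked for, a point or a joint stands for the part that bears it (a point fixed in the world has none). Each returns a list of dicts, best first, with "confidence" (0 to 1); they miss things now and then, are a little off and sometimes report something else, mostly with a low value. They report only what shows in the picture. A call takes as long as a camera call.
- ctrl.masks_of(camera, thing): "mask" (480x640 bool, what is visible of it) and "point" ([row, column] in pixels, amid what is visible of it).
Readings, each from a call of its own:
- ctrl.current_time(): time.
- ctrl.current_joint_pos(): joint angles.
- ctrl.current_joint_velocities(): joint speeds.
- ctrl.current_tau(): joint torques, N m.
- ctrl.current_tcp_pos(): TCP position.
- ctrl.current_eef_rot(): TCP orientation.
- ctrl.current_force(): force on the tool from outside, world axes, zero at the start.
- ctrl.current_wrist_torque(): the same for the moment, N m.
- ctrl.current_gripper_width(): finger opening in m.
Only numpy, scipy, OpenCV 4.12 (cv2) and the standard library are available. Lean on these libraries where they do the work, as an engineer would, in place of code of your own. Each camera call takes 0.05 s, during which the arm holds its last target.

## Task

Push the spring ejector slide of the steel cassette fully home so that it pushes the ticket rail's end out of its pocket, let the slide spring back, then grip the rail, tilt it and draw it end first up through the cassette's window. Finish while holding the rail still in the gripper, all of it at least 10 cm above the cassette's cover and touching nothing else. Leave the bottle, carton and can standing where they are.

Things in the scene. Friction and masses are not known exactly. Their poses are not given: they have to be found in the camera images.
- cassette: Fixed grey sheet-steel box, 378 mm long (its x), 176 wide (y), 70 high; place and yaw vary. Origin on the counter under the window's centre; x runs along its length to the ejector end, z up. Spans x -204 to +174, y -88 to +88 mm. Floor top at z = 4, cover plate z 66 to 70, walls 4 thick. Closed but for the window; under the cover the inside runs on to x -200 and +170.
- window (a point): Centre of the window in the cover, level with the cover's top face (70 mm above the counter), axes as the cassette's. The window is 140 mm along x (-70 to +70) and 136 mm along y (-68 to +68), the only way out for the rail.
- pocket (a point): Mouth of the rail's pocket, on the cassette's floor under the cover, at x = +78 mm, y = 0: two cheeks 22 mm high run from x 78 to 150 with inner faces at y -13 and +13. The rail's head starts in it and is pushed out of it towards the window (cassette -x).
- ejector_knob (a point): Centre of the top of the ejector's black thumb knob, which stands on the cover at the ejector end: 14 mm along the cassette's x, 34 along y, from 72 to 98 mm above the counter. At rest it is at x = +150, y = 0 mm of the cassette (back face at x = 157). Push it from behind towards the window (cassette -x).
- ejector (a joint): Travel of the ejector slide (m) along the cassette's -x: 0 at rest, 0.055 fully home at its stop. A spring returns it; it needs about 2 N to start, 7 N fully home. Its pusher inside (18 mm wide, z 6 to 36 mm) has its face at cassette x = +112 mm at rest, +57 fully home, and pushes the rail's head along.
- rail: Loose aluminium ticket rail, paper strip on top: a straight bar 240 mm long (x), 20 wide (y), 20 high (z), about 160 g. Origin: centre of its underside; x to its head, z up. Lies on the cassette's floor along the cassette's x and slides freely; longer than the window every way, so it comes out only tilted. Tail under the cover at the cassette's -x end.
- rail_head (a point): Centre of the rail's end face at its +x end. At the start in the pocket, at about x = +100 to +110 mm of the cassette; after the ejector at about +57, inside the window (the tail then at about -183).
- rail_tail (a point): Centre of the rail's end face at its -x end.
- bottle: Standing green glass bottle, 72 mm across, 235 high, loose; origin under its centre. Leave alone.
- carton: Standing cardboard carton, 85 x 85 x 200 mm, loose; origin under its centre. Leave alone.
- can: Standing drinks can, 66 mm across, 115 high, loose; origin under its centre. Leave alone.

How it is judged:
By the outcome, as a careful person would: the job done as asked, in the order asked, and still so for the second after the job is handed in, while the arm keeps its last pose, push and grip.
It also fails if it takes over 54 s, if anything falls off the work surface, if the arm or the gripper's body presses on something with over 40 N, if the wrist force passes 120 N, or if a joint passes its speed limit or range.

## Working session

There is one attempt and no reset: what is moved stays moved. The work goes in short steps, each a Python script; the robot and the scene stay as the last script left them, time stands still between calls to the robot, and variables do not carry over. Pictures are saved under pics/ and viewed, and the job is handed in when it is done.

```bash
ls; mkdir -p pics
python3 - <<'E'
from workcell import ctrl
import cv2
for n in("scene","top","wrist"):
    cv2.imwrite(f"pics/{n}0.png",ctrl.snapshot(n)); print(n,ctrl.get_calibration(n))
print(ctrl.current_time(),ctrl.current_tcp_pos(),ctrl.current_eef_rot(),ctrl.current_gripper_width())
E
```

```text
pics
scene {'mtx': array([[613.76597816,   0.        , 322.80065855],
       [  0.        , 613.76597816, 244.96745928],
       [  0.        ,   0.        ,   1.        ]]), 'R': array([[-0.14892451,  0.98878798,  0.01094646],
       [ 0.76395339,  0.12207598, -0.63361872],
       [-0.62785087, -0.08599877, -0.77356803]]), 't': array([ 0.08343639, -0.37289409,  1.81240447])}
top {'mtx': array([[593.70005893,   0.        , 316.27394132],
       [  0.        , 593.70005893, 240.67232408],
       [  0.        ,   0.        ,   1.        ]]), 'R': array([[ 0.00332515, -0.99999143,  0.00246797],
       [-0.99264334, -0.0035994 , -0.12102167],
       [ 0.12102952, -0.0020474 , -0.9926468 ]]), 't': array([-0.01601685,  0.54235417,  1.27639681])}
wrist {'mtx': array([[354.64868133,   0.        , 319.14566592],
       [  0.        , 354.64868133, 236.68021465],
       [  0.        ,   0.        ,   1.        ]]), 'mount': array([[ 6.91247149e-05, -9.52531331e-01, -3.04440566e-01,
         8.44006648e-02],
       [ 9.99999995e-01,  8.88339919e-05, -5.08882445e-05,
         8.79266452e-04],
       [ 7.55173181e-05, -3.04440561e-01,  9.52531332e-01,
         2.13029916e-02],
       [ 0.00000000e+00,  0.00000000e+00,  0.00000000e+00,
         1.00000000e+00]])}
0.15 [0.2324685  0.60685483 0.40391304] [-5.71347983e-01 -3.08902757e+00  2.23804588e-03] 0.08696800434164596
```

View pics/top0.png

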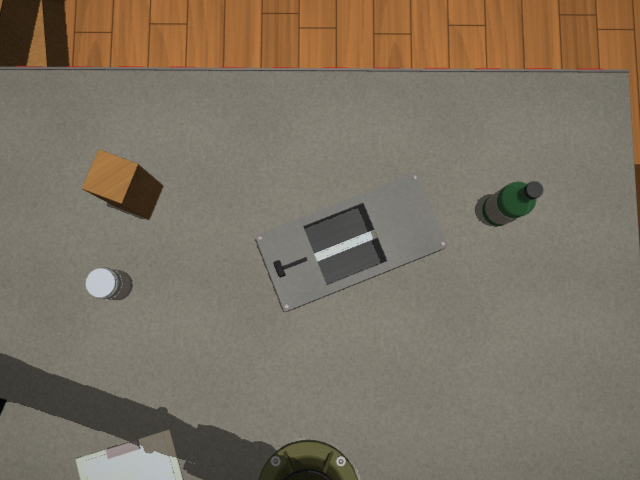

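View pics/scene0.png

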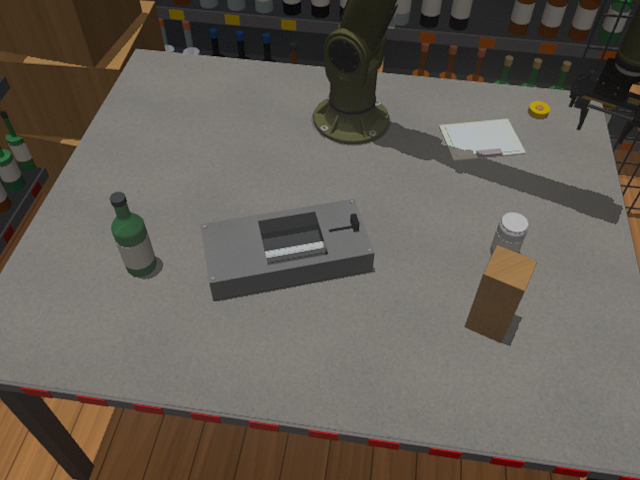

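Run:
```python
import cv2
a=cv2.imread("pics/top0.png")[165:325,245:455]
cv2.imwrite("pics/crop0.png",cv2.resize(a,None,fx=3.8,fy=3.7,interpolation=cv2.INTER_CUBIC)[:600,:800])
```

```text
(no output)
```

View pics/crop0.png

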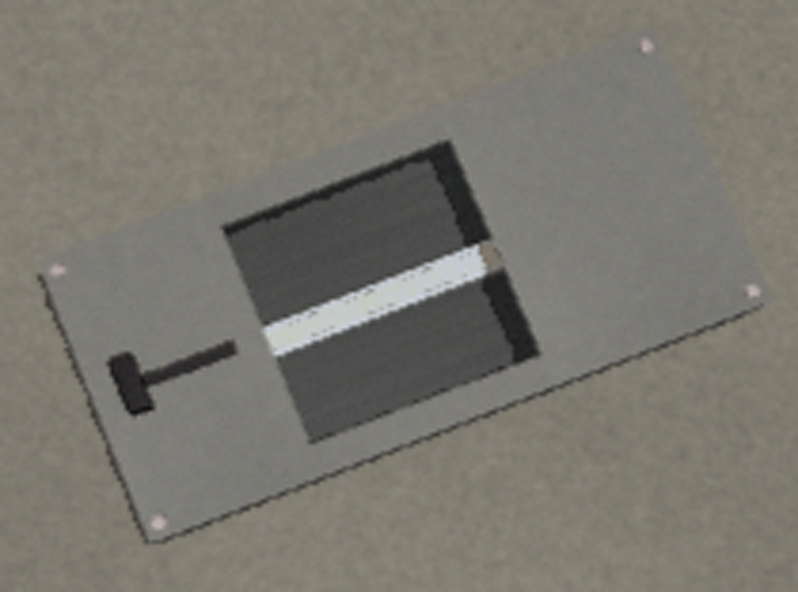

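```bash
cat > h.py <<'E'
import numpy as np,cv2
from scipy.optimize import least_squares
from scipy.spatial.transform import Rotation as Rn
def proj(c,X):
    P=X@c["R"].T+c["t"]; p=P@c["mtx"].T; return p[:,:2]/p[:,2:]
def unproj(c,uv,z):
    uv=np.atleast_2d(uv); d=np.c_[uv,np.ones(len(uv))]@np.linalg.inv(c["mtx"]).T@c["R"]
    o=-c["R"].T@c["t"]; return o+d*((z-o[2])/d[:,2])[:,None]
E
python3 - <<'E'
from workcell import ctrl
from h import *
c=ctrl.get_calibration("top")
q=np.array([[224,228],[449,142],[538,354],[311,442],[40,275],[150,543],[765,303]],float)
uv=(q+.5)/[3.8,3.7]-.5+[245,165]
L=np.array([[70,-68],[-70,-68],[-70,68],[70,68],[174,-88],[174,88],[-204,88]])/1e3
def W(p,L,z): 
    R=np.array([[np.cos(p[2]),-np.sin(p[2])],[np.sin(p[2]),np.cos(p[2])]]); return np.c_[L@R.T+p[:2],np.full(len(L),z)]
f=lambda p:(proj(c,W(p,L,.07))-uv).ravel()
r=least_squares(f,[.5,0,1.94]); print(r.x,np.degrees(r.x[2]));print(r.fun.reshape(-1,2).round(1))
s=ctrl.get_calibration("scene");print("scene proj of window",proj(s,W(r.x,L,.07)).round(0))
p=r.x
np.save("cas.npy",p)
def toL(X): 
    d=X[:,:2]-p[:2]; return np.c_[d@[np.cos(p[2]),np.sin(p[2])],d@[-np.sin(p[2]),np.cos(p[2])]]
px=lambda a:(np.array(a)+.5)/[3.8,3.7]-.5+[245,165]
print("rail ends at z=.024",toL(unproj(c,px([[268,341],[486,260]]),.024)),"knob .098",toL(unproj(c,px([[130,383]]),.098)))
for n in("bottle","carton","can"):
    m=ctrl.masks_of("top",n)[0]; print(n,m["confidence"],m["point"],unproj(c,[m["point"][::-1]],.1))
E
```

```text
[ 0.53166195 -0.07452083  1.96007538] 112.30404665491739
[[-1.3  0.5]
 [-0.4 -0.4]
 [ 0.8  0.4]
 [-0.2  1.4]
 [-1.3 -2.7]
 [ 0.1  1.4]
 [ 2.3 -0.6]]
scene proj of window [[330. 253.]
 [269. 264.]
 [259. 220.]
 [316. 210.]
 [376. 252.]
 [355. 197.]
 [201. 224.]]
rail ends at z=.024 [[ 0.06718428 -0.00148376]
 [-0.06940757  0.00122341]] knob .098 [[ 0.14887409 -0.00148802]]
bottle 0.57 [200.3, 507.2] [[ 0.62154428 -0.41672277  0.1       ]]
carton 0.6 [183.5, 124.8] [[0.65456648 0.3913376  0.1       ]]
can 0.64 [282.3, 109.4] [[0.44578106 0.4143899  0.1       ]]
```

View pics/wrist0.png

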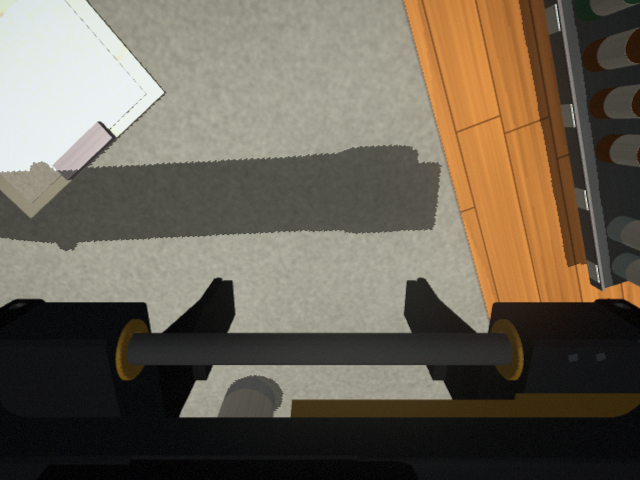

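```bash
cat >> h.py <<'E'
def frame(p,s,th=0.):
    "tool rotation: jaws along cassette y, rail pitch th head up"
    c,sn=np.cos(p[2]),np.sin(p[2]); X=np.array([c,sn,0]);Y=np.array([-sn,c,0]);Z=np.array([0,0,1.])
    rx=np.cos(th)*X+np.sin(th)*Z; rz=-np.sin(th)*X+np.cos(th)*Z
    return np.c_[s*rx,-s*Y,-rz]
def loc(p,L):
    c,sn=np.cos(p[2]),np.sin(p[2]); return np.array([p[0]+c*L[0]-sn*L[1],p[1]+sn*L[0]+c*L[1],L[2]])
def tcp(p,g,s,th=0.,d=.164):
    R=frame(p,s,th); return loc(p,g)-d*R[:,2],Rn.from_matrix(R).as_rotvec()
def wristcam(ctrl):
    c=dict(ctrl.get_calibration("wrist")); T=np.eye(4);T[:3,:3]=Rn.from_rotvec(ctrl.current_eef_rot()).as_matrix();T[:3,3]=ctrl.current_tcp_pos()
    M=np.linalg.inv(T@c["mount"]); c["R"]=M[:3,:3];c["t"]=M[:3,3]; return c
E
python3 - <<'E'
from workcell import ctrl
from h import *
p=np.load("cas.npy")
for s in(1,-1):
    for n,g,th in[("view",(-.08*s,0,.30),0),("push0",(.175,0,.094),0),("push1",(.11,0,.094),0),("grip",(.005,0,.026),0),("t20",(0,0,.1),.35),("t30",(.05,0,.17),.52),("up",(.05,0,.34),.52)]:
        P,o=tcp(p,g,s,th); j=ctrl.inverse_kinematics(P,o); print(s,n,None if j is None else np.round(j,2))
E
```

```text
1 view [ 0.07  0.15  0.16  1.54 -0.02  1.45  0.62]
1 push0 [-0.67  0.07  0.44  2.06 -0.04  1.01  0.18]
1 push1 [-0.62  0.12  0.55  2.03 -0.07  1.02  0.35]
1 grip [-0.58  0.37  0.76  1.98 -0.32  0.92  0.74]
1 t20 [-0.49  0.52  0.97  1.77 -0.66  1.41  1.08]
1 t30 [-0.48  0.46  0.96  1.73 -0.68  1.61  1.03]
1 up [-0.49  0.3   0.95  1.51 -0.59  1.86  0.83]
-1 view None
-1 push0 None
-1 push1 [-1.1   0.18  1.07  2.04 -0.19  1.02 -2.68]
-1 grip [-0.81  0.5   1.07  1.99 -0.53  0.97 -2.23]
-1 t20 [-0.55  0.57  1.07  1.77 -0.72  1.45 -2.01]
-1 t30 [-0.55  0.51  1.07  1.73 -0.73  1.65 -2.07]
-1 up [-0.56  0.33  1.06  1.51 -0.62  1.88 -2.28]
```

Run:
```python
from workcell import ctrl
from h import *
p=np.load("cas.npy")
q=ctrl.current_tcp_pos(); ctrl.servo_line([q[0],q[1],q[2]+.08],feed=.2)
P,o=tcp(p,(-.08,0,.30),1); ctrl.move_pose(P,o)
c=wristcam(ctrl); im=ctrl.snapshot("wrist"); cv2.imwrite("pics/w1.png",im); np.savez("w1.npz",**{k:c[k] for k in("mtx","R","t")})
print(ctrl.current_time(),ctrl.current_tcp_pos()-P)
print(proj(c,np.array([loc(p,(x,y,.07)) for x in(.07,-.07) for y in(.068,-.068)])).round(1))
```

```text
3.8 [ 3.35629928e-04  1.08812124e-03 -5.51953463e-05]
[[246.3  52.2]
 [390.   52.5]
 [254.2 198.1]
 [381.8 198.3]]
```

View pics/w1.png

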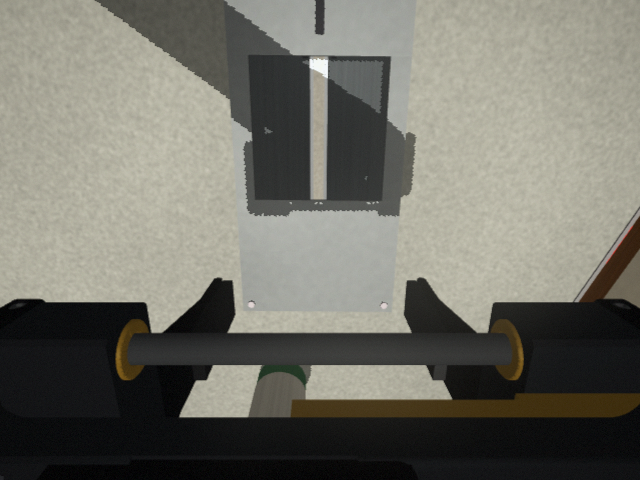

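Run:
```python
import cv2
a=cv2.imread("pics/w1.png")[40:220,225:425]
cv2.imwrite("pics/crop1.png",cv2.resize(a,None,fx=3.3,fy=3.3,interpolation=cv2.INTER_CUBIC))
```

```text
(no output)
```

View pics/crop1.png

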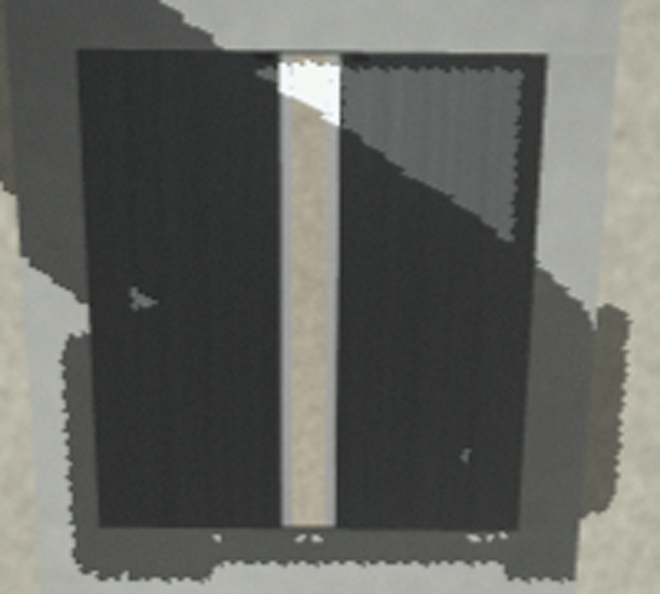

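Run:
```python
from workcell import ctrl
from h import *
p0=np.load("cas.npy"); c=np.load("w1.npz")
px=lambda a:(np.array(a,float)+.5)/3.3-.5+[225,40]
uv=px([[78,49],[547,54],[518,530],[99,527]])
L=[(.07,.068,.07),(.07,-.068,.07),(-.07,-.068,.07),(-.07,.068,.07)]
f=lambda p:(proj(c,np.array([loc(p,l) for l in L]))-uv).ravel()
r=least_squares(f,p0);p=r.x;print(p,np.degrees(p[2]),p-p0);print(r.fun.reshape(-1,2).round(1))
t=ctrl.get_calibration("top")
q=np.array([[224,228],[449,142],[538,354],[311,442]],float)
uvt=(q+.5)/[3.8,3.7]-.5+[245,165]; Lt=[L[1],L[2],L[3],L[0]]
print("top resid",(proj(t,np.array([loc(p,l) for l in Lt]))-uvt).round(1))
for X in unproj(c,px([[310,60],[308,525]]),.024):
    d=X[:2]-p[:2];print("rail",d@[np.cos(p[2]),np.sin(p[2])],d@[-np.sin(p[2]),np.cos(p[2])])
np.save("cas.npy",p)
```

```text
[ 0.53313234 -0.07632001  1.95326079] 111.91359930971754 [ 0.00147039 -0.00179918 -0.00681459]
[[-0.7 -0.2]
 [ 0.7 -0.4]
 [ 0.2  0.6]
 [-0.2  0.3]]
top resid [[-0.3 -0.5]
 [ 0.8 -1. ]
 [ 1.5  0. ]
 [ 0.3  0.5]]
rail 0.07484165457792315 0.0008750064337357687
rail -0.07783678346701683 0.0003106809156500455
```

Run:
```python
from workcell import ctrl
from h import *
p=np.load("cas.npy")
ctrl.gripper_to(0.0)
P,o=tcp(p,(.195,0,.18),1); ctrl.move_pose(P,o)
P,o=tcp(p,(.195,0,.099),1); ctrl.servo_line(P,feed=.12)
c=wristcam(ctrl); cv2.imwrite("pics/w2.png",ctrl.snapshot("wrist")); cv2.imwrite("pics/s2.png",ctrl.snapshot("scene")[150:330,150:450].repeat(2,0).repeat(2,1))
print(ctrl.current_time(),ctrl.current_tcp_pos()-P,ctrl.current_force(),ctrl.current_gripper_width())
```

```text
7.3917 [5.45003724e-04 9.12058547e-05 9.88882346e-04] [ 0.2632403  -0.27952833 -0.09589229] 0.00040735384408414427
```

View pics/w2.png

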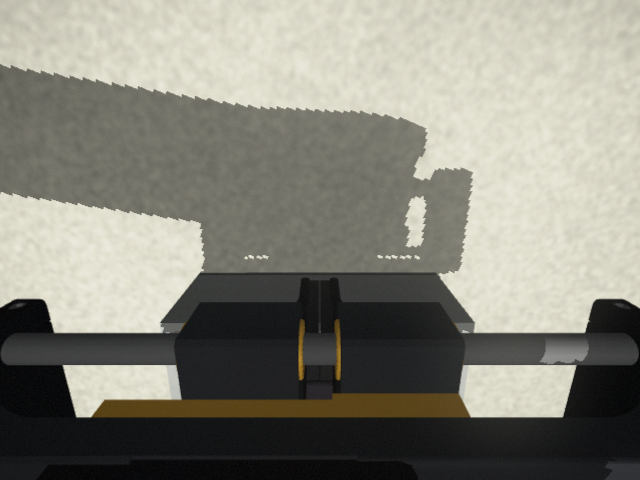

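View pics/s2.png

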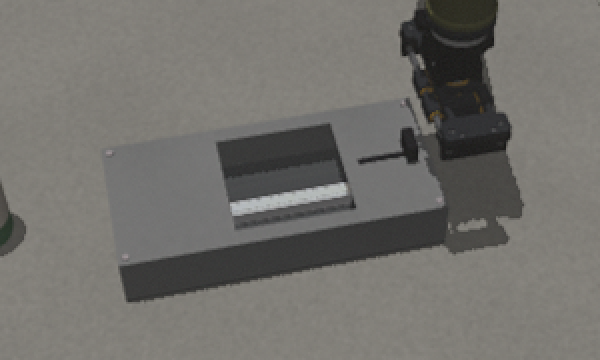

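Run:
```python
from workcell import ctrl
from h import *
p=np.load("cas.npy")
X=np.array([np.cos(p[2]),np.sin(p[2]),0])
def lx(): 
    q=ctrl.current_tcp_pos()-[p[0],p[1],0]; return q@X
P,o=tcp(p,(.160,0,.099),1); print(ctrl.servo_line(P,feed=.06,until_force=15), lx(), ctrl.current_force()@X)
P,o=tcp(p,(.096,0,.099),1); print(ctrl.servo_line(P,feed=.04,until_force=16), lx(), ctrl.current_force()@X,ctrl.current_time())
ctrl.sleep(.2); print(lx(), ctrl.current_force())
cv2.imwrite("pics/s3.png",ctrl.snapshot("scene")[150:330,150:450].repeat(2,0).repeat(2,1))
cv2.imwrite("pics/t3.png",ctrl.snapshot("top")[165:325,245:455].repeat(3,0).repeat(3,1))
```

```text
False 0.16023407699742048 1.780677595350586
True 0.11238258262124184 6.181336127182896 9.3
0.11315507488382849 [-2.84802898  5.15635834  4.11974726]
```

View pics/s3.png

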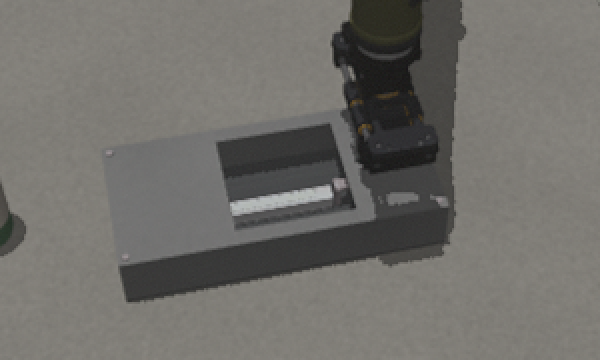

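View pics/t3.png

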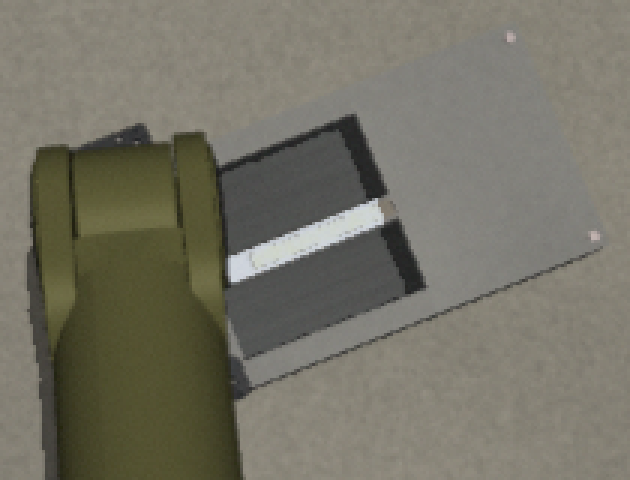

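Run:
```python
from workcell import ctrl
from h import *
p=np.load("cas.npy")
X=np.array([np.cos(p[2]),np.sin(p[2]),0])
lx=lambda:(ctrl.current_tcp_pos()-[p[0],p[1],0])@X
for t in(.111,.108,.105):
    P,o=tcp(p,(t,0,.1),1); print(ctrl.servo_line(P,feed=.03,until_force=18), lx(), ctrl.current_force()@X, ctrl.current_force())
    if ctrl.current_force()@X>18: break
cv2.imwrite("pics/s4.png",ctrl.snapshot("scene")[150:330,150:450].repeat(2,0).repeat(2,1))
P,o=tcp(p,(.195,0,.1),1); ctrl.servo_line(P,feed=.12)
print(ctrl.current_force(),ctrl.current_time())
cv2.imwrite("pics/s5.png",ctrl.snapshot("scene")[150:330,150:450].repeat(2,0).repeat(2,1))
```

```text
False 0.11163643233296941 6.238390704648352 [-1.55783794  6.09755555  1.12714176]
False 0.10997653272901486 10.357305772737782 [-3.04795581  9.93781425  2.21042825]
False 0.109160504108224 15.822367848457127 [-6.5530326  14.41849299  4.47480315]
[-0.26028004 -0.34347619 -0.3364521 ] 11.3
```

View pics/s4.png

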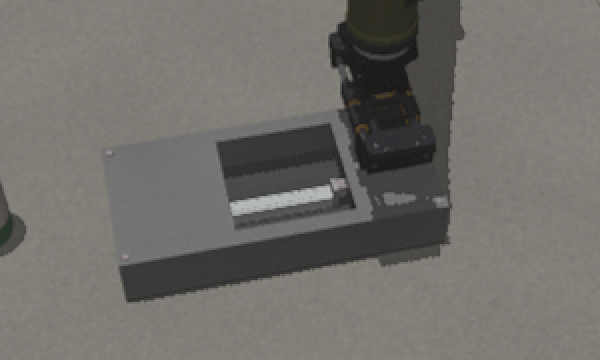

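View pics/s5.png

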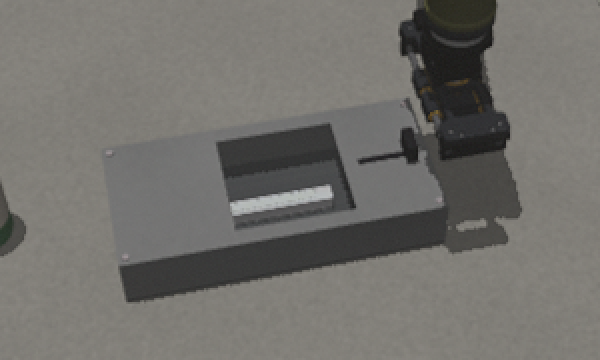

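Run:
```python
from workcell import ctrl
from h import *
p=np.load("cas.npy")
P,o=tcp(p,(.195,0,.16),1); ctrl.servo_line(P,feed=.2)
P,o=tcp(p,(-.08,0,.24),1); ctrl.move_pose(P,o)
ctrl.gripper_to(.055)
c=wristcam(ctrl); im=ctrl.snapshot("wrist"); cv2.imwrite("pics/w5.png",im); np.savez("w5.npz",**{k:c[k] for k in("mtx","R","t")})
print(ctrl.current_time())
```

```text
14.075
```

View pics/w5.png

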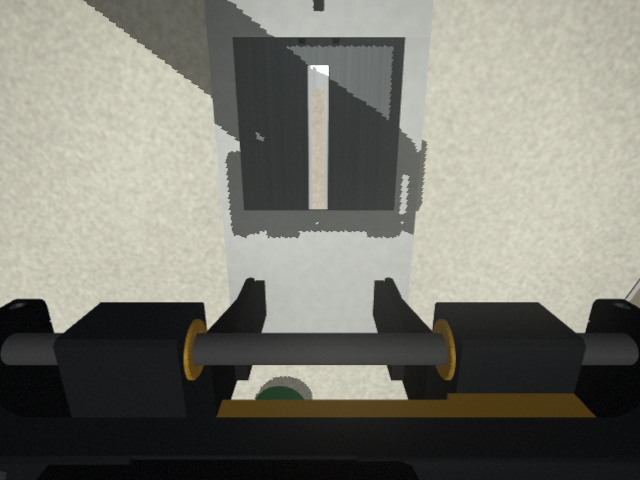

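Run:
```python
from h import *
p=np.load("cas.npy"); c=np.load("w5.npz")
for u,z in[((318.5,65),.024),((317.5,209),.024),((233,37),.07),((405,38),.07),((398,210),.07),((244,210),.07)]:
    X=unproj(c,u,z)[0]; d=X[:2]-p[:2];print(u,(d@[np.cos(p[2]),np.sin(p[2])]).round(4),(d@[-np.sin(p[2]),np.cos(p[2])]).round(4))
```

```text
(318.5, 65) 0.056 0.0002
(317.5, 209) -0.0796 0.0013
(233, 37) 0.0695 0.0672
(405, 38) 0.0688 -0.0678
(398, 210) -0.0697 -0.0717
(244, 210) -0.0697 0.0675
```

Run:
```python
from workcell import ctrl
from h import *
p=np.load("cas.npy")
P,o=tcp(p,(.01,.0005,.15),1); ctrl.move_pose(P,o)
P,o=tcp(p,(.01,.0005,.026),1); print(ctrl.servo_line(P,feed=.1,until_force=12))
print(ctrl.current_tcp_pos()-P,ctrl.current_force())
ctrl.gripper_to(0.); print(ctrl.current_gripper_width(),ctrl.current_force(),ctrl.current_time())
cv2.imwrite("pics/s6.png",ctrl.snapshot("scene")[150:330,150:450].repeat(2,0).repeat(2,1))
# dry-run IK
for th,tx,tz in[(6,-.183,.005),(12,-.181,.006),(17,-.178,.007),(22,-.150,.007),(30,-.105,.010),(30,.05,.10),(30,.05,.22)]:
    t=np.radians(th); g=(tx+.193*np.cos(t)-.022*np.sin(t),0,tz+.193*np.sin(t)+.022*np.cos(t)); P,o=tcp(p,g,1,t)
    j=ctrl.inverse_kinematics(P,o); print(th,None if j is None else np.round(j,2))
```

```text
False
[ 3.96725919e-04 -2.91870152e-05  6.74950484e-04] [-0.13186281  0.46435494 -0.57412444]
0.019582095973365566 [-0.09770684 -0.36060828  1.00917443] 16.7333
6 [ 0.07  0.3   0.08  1.9  -0.14  1.    0.61]
12 [ 0.13  0.32  0.08  1.84 -0.22  1.11  0.7 ]
17 [ 0.18  0.35  0.08  1.78 -0.28  1.21  0.76]
22 [ 0.21  0.35  0.06  1.76 -0.34  1.29  0.79]
30 [ 0.25  0.36  0.03  1.74 -0.42  1.4   0.81]
30 [ 0.1   0.11 -0.06  1.86 -0.47  1.43  0.55]
30 [ 0.1   0.04 -0.06  1.69 -0.47  1.64  0.44]
```

View pics/s6.png

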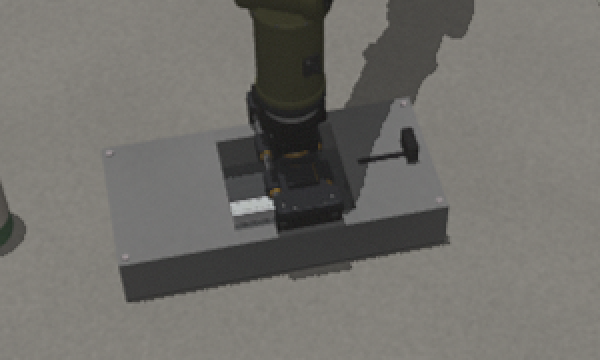

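```bash
cat >> h.py <<'E'
def railpose(p,th,tx,tz):
    t=np.radians(th); g=(tx+.193*np.cos(t)-.0225*np.sin(t),.0005,tz+.193*np.sin(t)+.0225*np.cos(t)); return tcp(p,g,1,t)
E
python3 - <<'E'
from workcell import ctrl
from h import *
p=np.load("cas.npy")
for th,tx,tz in[(4,-.183,.006),(8,-.182,.006),(12,-.181,.0065),(17,-.179,.0065)]:
    P,o=railpose(p,th,tx,tz); r=ctrl.servo_line(P,frame=o,feed=.06,until_force=15)
    print(th,r,ctrl.current_force().round(1),ctrl.current_wrist_torque().round(2),ctrl.current_gripper_width(),ctrl.current_time())
    if r: break
cv2.imwrite("pics/s7.png",ctrl.snapshot("scene")[130:330,150:450].repeat(2,0).repeat(2,1))
cv2.imwrite("pics/w7.png",ctrl.snapshot("wrist"))
E
```

```text
4 False [ 0.8  0.  -2.5] [-0.07  0.05 -0.03] 0.019663299346680436 17.275
8 False [-0.3  0.2 -2. ] [-0.16  0.03 -0.03] 0.019737341425856796 17.725
12 False [ 0.1  0.2 -1.9] [-0.15 -0.04 -0.01] 0.01991213798701456 18.175
17 False [-1.2 -0.1 -2. ] [-0.36 -0.14  0.07] 0.01991822637863704 18.6833
```

View pics/s7.png

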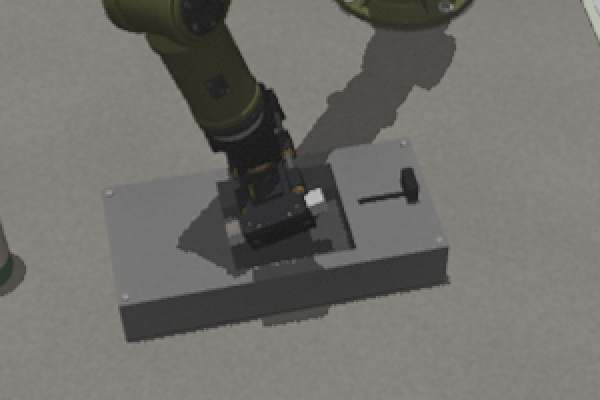

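View pics/w7.png

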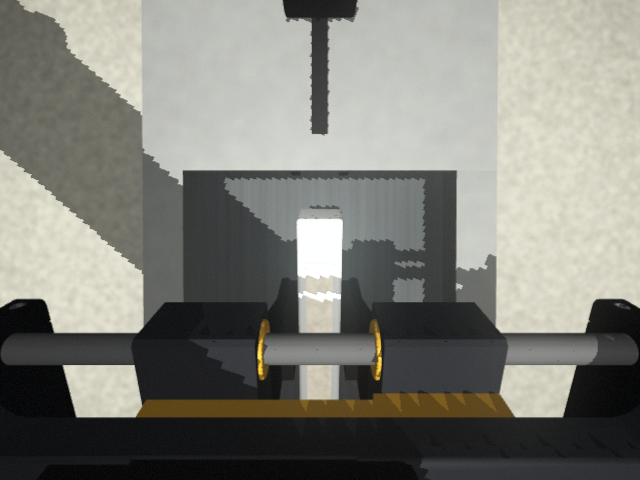

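Run:
```python
from workcell import ctrl
from h import *
p=np.load("cas.npy")
for th,tx,tz in[(19,-.165,.008),(22,-.147,.0085),(26,-.125,.012),(30,-.100,.015)]:
    P,o=railpose(p,th,tx,tz); r=ctrl.servo_line(P,frame=o,feed=.08,until_force=12)
    print(th,r,ctrl.current_force().round(1),ctrl.current_wrist_torque().round(2),ctrl.current_gripper_width(),ctrl.current_time())
    if r: break
cv2.imwrite("pics/s8.png",ctrl.snapshot("scene")[130:330,150:450].repeat(2,0).repeat(2,1))
cv2.imwrite("pics/w8.png",ctrl.snapshot("wrist"))
c=wristcam(ctrl); P=ctrl.current_tcp_pos();R=Rn.from_rotvec(ctrl.current_eef_rot()).as_matrix()
print("head top edge px if rigid",proj(c,np.array([P+R@[.047,s*.01,.164-.0025+.00] for s in(1,-1)])))
```

```text
19 False [ 0.6 -0.  -1.4] [-0.43 -0.16  0.01] 0.01976103019945416 19.0333
22 False [-0.5 -0.2 -1.8] [-0.47 -0.07 -0.  ] 0.01965610428285658 19.2917
26 False [-0.1  0.4 -1.3] [-0.59 -0.2   0.01] 0.019484915440931314 19.5833
30 False [ 1.3  0.  -2.5] [-0.66 -0.32 -0.05] 0.019690103366672037 19.875
head top edge px if rigid [[342.26636064 219.2805138 ]
 [293.28424941 219.28763713]]
```

View pics/s8.png

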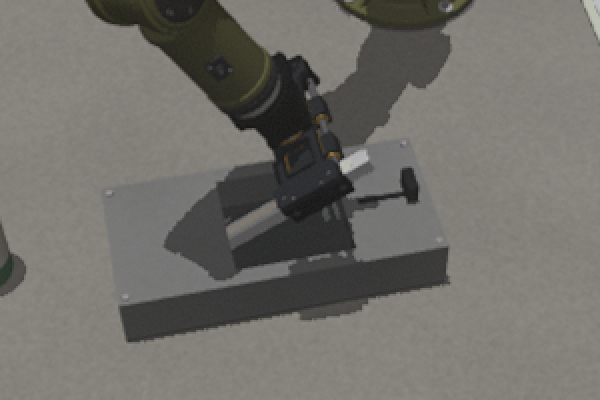

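View pics/w8.png

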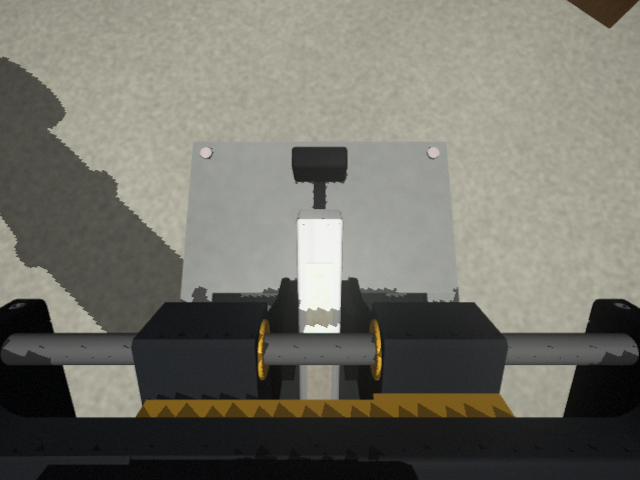

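Run:
```python
from workcell import ctrl
from h import *
p=np.load("cas.npy")
for th,tx,tz in[(30,-.05,.044),(30,.0,.08),(30,.02,.12),(30,.01,.22)]:
    P,o=railpose(p,th,tx,tz); r=ctrl.servo_line(P,frame=o,feed=.10,until_force=12)
    print(th,r,ctrl.current_force().round(1),ctrl.current_wrist_torque().round(2),ctrl.current_gripper_width(),ctrl.current_time())
    if r: break
ctrl.sleep(.5)
print((ctrl.current_tcp_pos()-P).round(4))
cv2.imwrite("pics/s9.png",ctrl.snapshot("scene"))
cv2.imwrite("pics/w9.png",ctrl.snapshot("wrist"))
s=ctrl.get_calibration("scene")
def rp(a,h):
    t=np.radians(30); return loc(p,(.01+a*np.cos(t)-h*np.sin(t),.0005,.22+a*np.sin(t)+h*np.cos(t)))
print("expected scene px tail,head centre",proj(s,np.array([rp(0,.01),rp(.24,.01)])))
```

```text
30 False [-0.5 -1.1 -0.9] [-0.67 -0.27  0.05] 0.019869899005339108 20.7
30 False [-0.4 -0.8 -1.9] [-0.67 -0.23  0.01] 0.019817387149113904 21.4667
30 False [ 0.9  0.2 -1.1] [-0.68 -0.24  0.08] 0.01970120898557599 22.0667
30 False [-0.8 -0.3 -1.8] [-0.69 -0.16 -0.03] 0.01960596688007337 23.225
[ 0.  0. -0.]
expected scene px tail,head centre [[292.69854355 188.18837886]
 [391.35294812 130.45304948]]
```

View pics/s9.png

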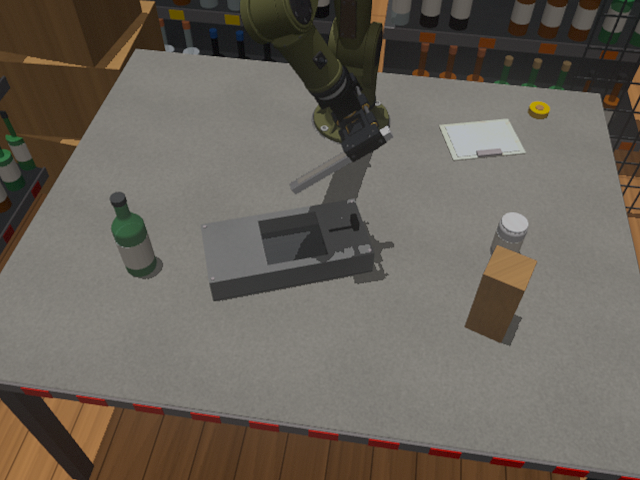

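View pics/w9.png

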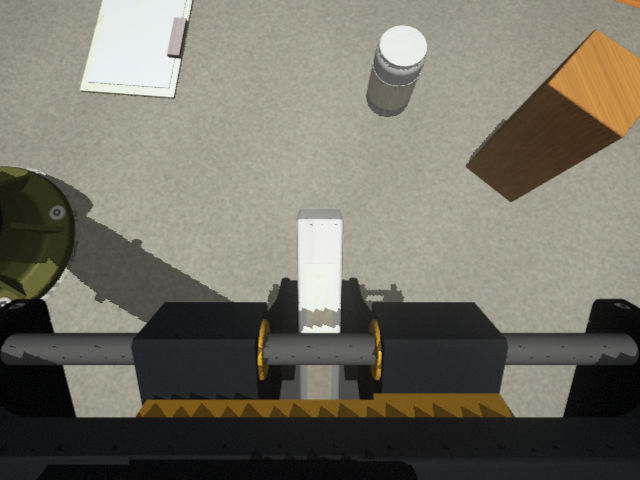

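The scene picture shows the rail free of the cassette. Its tail is at about (293,188) and its head at about (389,132), which matches the predicted (293,188) and (391,130). The rail's lowest point is therefore at about 0.22 m, 15 cm above the cover. The bottle, carton and can are standing where they were.

Run:
```python
from workcell import ctrl
import numpy as np
print(np.abs(ctrl.current_joint_velocities()).max(),ctrl.current_gripper_width(),ctrl.current_time())
ctrl.finish_job()
```

```text
0.0018803482748316186 0.019603937114530012 23.825
the job is handed in; nothing more can be done
```

The rail is out of the cassette and held still in the gripper, and I handed the job in at 23.8 s of the 54 s allowed. I don't have a verdict, because `finish_job` reports none.

- **Ejector:** I pushed the knob until it stalled at its stop, with the push force rising to about 16 N. The fingers stopped at x ≈ 0.109 m, within about 3 mm of where I expected the stop. I then backed off, and the scene picture showed the knob back at its rest position. The rail's head then measured x ≈ +56 mm, against about +57 mm expected.
- **Drawing the rail out:** I gripped it across its width in the window and tilted it head-up to 17° about its tail. I increased the tilt to 30° while drawing it forward, then pulled it along its axis through the window. Wrist force stayed within about 3 N throughout.
- **Last checks:**
  - The gripper opening is 19.6 mm on the 20 mm rail.
  - The rail's ends are within about 3 pixels of the predicted positions in the scene picture.
  - The rail's lowest point is about 15 cm above the cover.
  - The arm is still, and the bottle, carton and can are standing where they were.

One thing disagreed: my first cassette fit, from the top camera's outer corners, was off by up to 2.7 pixels. I replaced it with a fit to the window corners from the wrist camera, good to about 0.7 pixels.

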